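# Set a swinging-pointer angle gauge on a round-headed stud

## Robot

A 6-joint arm with a two-finger parallel gripper is mounted at the origin on the work surface. World frame = base frame: x ahead of the robot, y to its left, z up, the work surface at z = 0. Lengths are in m, angles in rad, forces in N, time in s.
With the tool pointing down it reaches from about 0.25 to 0.725 m from the base axis. Payload 4 kg.
Tool frame: the origin (TCP) lies where the fingers leave the gripper's body, on its centre line; the fingertips stand 73 mm ahead of it and the grasp point (between the pads) lies 54 mm ahead of it (bot.tips_ahead is the z of the fingertips in the tool frame, in m); z points along the fingers, y is the direction in which the jaws open and shut (so a half turn about z gives the same grasp; the last joint's range is limited). The gripper opens to 85 mm and grips with 20 to 120 N. Pads are 22 mm wide; open, the fingers measure 114 mm over their backs; the gripper's body (76 mm by 85 mm) begins 54 mm behind the grasp point. The pads swing forward as they close: fully open they stand 13 mm farther back than shut.
Start: joints at [-1.226, 0.241, 0.005, 1.335, 0, 1.571], TCP at [0.169, -0.471, 0.304] pointing down, gripper open.
Joint ranges: [-2.72, 2.72], [-1.05, 1.87], [-1.09, 1.28], [-1.99, 2.15], [-1.42, 1.44], [-3.14, 3.14]. Speed limits (rad/s): [2.79, 2.79, 3.14, 3.14, 3.14, 3.14].

## Interface

Orientations are given as a unit quaternion [x, y, z, w].
In Python, from workcell import readout, camera, get_calibration, order, bot gives the robot as it stands.
- The arm moves only by the tool send_rows, never from a script. Its argument "moves" is a list of rows, each a list of 3 entries, a list of its own where there are three numbers: the shift along the tool's x, y, z in mm, then the turn, a rotation vector about the tool's x, y, z in rad, then the finger opening in mm, from 0 to 85.4. In form: [[[dx, dy, dz], [ax, ay, az], grip], ...]. A call has 1 to 12 rows; each row is the pose to reach, as a shift and turn from the pose measured when the call began, along the tool's axes at that moment; what a row does not reach only later rows make up. A row lasts 1/12 s, in which the tool goes at most 41.7 mm and 7.16 degrees, less where a joint would pass 70% of its speed; a pose out of reach is approached as far as the arm can. A call with a gripper value outside its range is refused whole. The fingers move at their own pace and stop on an object; the grip force is fixed at half the most. Time passes only in rows, so rows that repeat a pose let the fingers close. It gives the time, the measured TCP pose, the force and the opening at its end, in the units of the state.
- readout.get_obs(): the state, without advancing time (a new reading comes with each control period).
- camera(name): name is "scene" or "top" or "wrist"; returns the picture (480x640x3 uint8, red, green, blue); there is no depth.
- get_calibration(name): a dict with "fx", "fy", "cx", "cy" (pixels), "R" (3x3) and "t" (3): a world point X has camera coordinates R X + t. Camera axes: x right, y down, z forward; pixel columns grow to the right and rows downward; lengths in m; the calibration is good to about 2 mm. The wrist camera is an equidistant fisheye: a pixel r from the principal point sees the ray r / f radians off the axis. A picture is of the moment at which its call begins: read the wrist's pose just before it. get_calibration takes no time and is no camera call; for the wrist camera it gives the pose at the moment of the call.
- order.job_done(): hands the job in, once; it reports no verdict.
The state is a dict: "clock": time; "joint_pos": joint angles; "joint_vel": joint speeds; "tau": joint torques, N m; "eef_pos": TCP position; "tool_rot": TCP orientation; "ft_force": force on the tool from outside, world axes, zero at the start; "ft_torque": the same for the moment, N m; "grip_width": finger opening in m.
Only numpy, scipy, OpenCV 4.12 (cv2) and the standard library are available. Lean on these libraries where they do the work, as an engineer would, in place of code of your own. Each camera call takes 0.05 s, during which the arm holds its last target. There are 200 camera calls.

## Task

Seat the round-headed stud in the round pocket of the setting block, fully home and upright, and let go of it. Then pick up the angle gauge by its grip, stand the middle of its foot lightly on the stud's round head and rock it there until the swinging pointer has settled on the marker tab. Finish while still holding the gauge like that, resting on the stud and on nothing else, and leave the other things where they are.

Things in the scene. Friction and masses are not known exactly. Their poses are not given: they have to be found in the camera images.
- stud_center (a point): Round-headed stud, loose, steel, 0.27 kg, stands upright on the bench: a cylinder 36 mm across and 26 mm tall with a hemispherical head of radius 18 mm on top, 44 mm tall in all. This point is on its axis, 22 mm above its flat underside; z up its axis. The straight sides to be gripped are the lowest 26 mm.
- stud_head (a point): Centre of the stud's hemispherical head (radius 18 mm), on its axis, 26 mm above its underside (the top of the head is 18 mm farther up).
- round_pocket (a point): Centre of the floor of the round pocket in the setting block: 40 mm across (rim bevelled 3 mm), 10 mm deep, its floor 15 mm and its mouth 25 mm above the bench. The pocket's middle is +36 mm along the block's y from the block's middle. The seated stud's underside is at this point, its head centre 26 mm above. Axes are the block's.
- gauge_grip (a point): Centre of the grip of the angle gauge, loose, about 0.34 kg, standing upright on the bench. The black grip is 24 mm thick (gauge x), 40 mm wide (gauge y) and 36 mm tall, the topmost part, 104 to 140 mm above the sole; this point is 122 mm above the sole. Axes are the gauge's, z up. Pinch it across x, the 24 mm thickness.
- gauge_foot (a point): Middle of the flat sole of the gauge (its underside); same axes as the gauge.
- gauge: The angle gauge, 140 mm tall; origin at the middle of its sole, x square to the dial, y along the foot, z up. Below the grip a white dial plate 6 mm thick and 84 mm wide (y), both faces alike, stands on a flat foot 30 mm (x) by 90 mm (y), 10 mm thick.
- stud: The round-headed stud; origin at the centre of its underside, z up its axis.
- pointer (a joint): Angle (rad) of the gauge's pointer, which swings freely about gauge x, 90 mm above the sole, hangs plumb and takes about a second to settle. 0 = straight at the foot (gauge upright); positive = tip towards gauge +y, as happens when the +y end of the foot is tilted down (tilting by an angle gives that angle). Stops at +-0.6.
- mark (a joint): Angle (rad) at which the marker tab is set on the dial, measured like the pointer's angle (positive towards gauge +y): always between 0.17 and 0.42. The tab is stiff and stays as set. The pointer is on the mark when both angles agree.
- pointer_tip (a point): Lower tip of the pointer, a dark needle 3 mm wide with a round bob on it; 60 mm from its pivot.
- mark_tip (a point): Middle of the inner edge of the marker tab, a dark tab 8 mm wide and 10 mm long on the dial; 60 mm from the pivot. The pointer's tip is here when it is on the mark.
- square_center (a point): Square stud, loose, steel, 28 x 28 x 44 mm, flat top: not used, leave alone. Point at its centre.
- packet: Cardboard packet 60 x 100 x 35 mm, leave alone; origin under its centre.
- tape: Roll of paper tape lying flat, 90 mm across, 24 mm high, leave alone; origin under its centre.
- driver: Screwdriver lying flat, leave alone.
- ink: Grey ink bottle 60 mm across, 150 mm tall, leave alone; origin under its centre.
- spanner: Spanner lying flat, leave alone.
- handwheel: Black handwheel 70 mm across, 34 mm high, leave alone; origin under its centre.
- block: The setting block, a fixed aluminium plate 85 x 150 x 25 mm (its x, y, z) flat on the bench; origin under its middle. Round pocket at +36 mm along its y; a square pocket, 33 mm wide, not used, at -36 mm.

How it is judged:
By the outcome, as a careful person would: the job done as asked, in the order asked, and still so for the second after the job is handed in, while the arm keeps its last pose, push and grip.
It also fails if it takes over 64 s, if anything falls off the work surface, if the arm or the gripper's body presses on something with over 40 N, if the wrist force passes 120 N, or if a joint passes its speed limit or range.

## Working session

There is one attempt and no reset: what is moved stays moved. The work goes in short steps, Python scripts to look and compute and a tool call to move; the robot and the scene stay as the last step left them, time stands still between calls to the robot, and variables do not carry over. Pictures are saved under pics/ and viewed, about 8 in all and at most 12, crops included, and the job is handed in when it is done.

Besides the shell and the picture viewer there is one more tool, called after "Emit:" in YAML: its name, and indented under it one key for each argument. send_rows: Moves the arm, as the interface text tells. Its arguments: {"type":"object","properties":{"moves":{"type":"array","items":{"type":"array"}}},"required":["moves"]}

```bash
mkdir -p pics; ls
python3 - <<'E'
from workcell import readout,camera,get_calibration,bot
import cv2
o=readout.get_obs();print({k:o[k] for k in('clock','eef_pos','tool_rot','ft_force','grip_width')},bot.tips_ahead)
for n in('top','scene'):
    cv2.imwrite(f'pics/{n}0.png',camera(n)[:,:,::-1]);c=get_calibration(n);print(n,c)
E
```

```text
pics
{'clock': 0.0, 'eef_pos': array([ 0.16882451, -0.47013444,  0.30301625]), 'tool_rot': array([ 9.85181756e-01,  1.71510445e-01, -1.74101249e-04, -1.02212486e-03]), 'ft_force': array([-0.39267693,  0.50989052,  0.32615922]), 'grip_width': 0.08513223641807388} 0.0726
top {'fx': 596.0703819935995, 'fy': 596.0703819935995, 'cx': 323.52106663728335, 'cy': 231.29463148282926, 'R': array([[ 0.00276378, -0.99997178,  0.00698519],
       [-0.98772785, -0.00382063, -0.15613807],
       [ 0.15616035, -0.00646794, -0.98771054]]), 't': array([0.01780552, 0.58142272, 1.66491217])}
scene {'fx': 440.13840506387373, 'fy': 440.13840506387373, 'cx': 312.58377237176273, 'cy': 236.54264757969807, 'R': array([[-0.5009062 ,  0.86541208,  0.0124463 ],
       [ 0.46799708,  0.28292061, -0.83721841],
       [-0.72806024, -0.41354306, -0.54672701]]), 't': array([ 0.25650732, -0.21321763,  1.570913  ])}
```

View pics/top0.png

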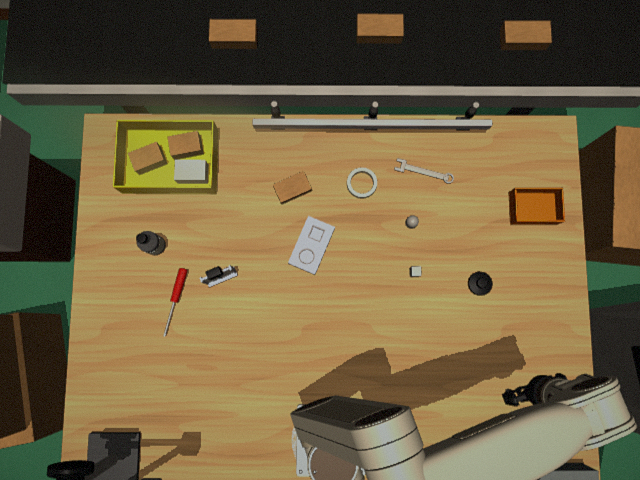

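View pics/scene0.png

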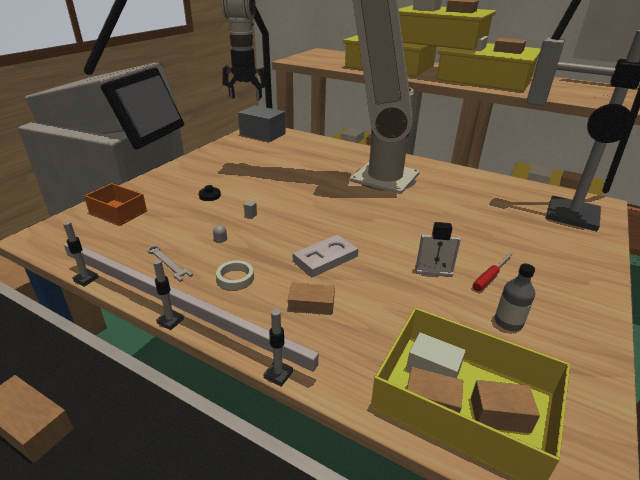

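The top view shows the stud at (412,221), the block at (312,245) with its round pocket at about (307,256), the gauge at (218,275) and the square stud at (415,271). The scene view shows the stud at (220,233), the gauge at (438,255) and the block at (326,254).

```bash
cat > h.py <<'E'
import numpy as np,cv2
from scipy.spatial.transform import Rotation as Rn
from workcell import readout,camera,get_calibration
def ray(c,uv,fish=False):
    x=np.array([(uv[0]-c['cx'])/c['fx'],(uv[1]-c['cy'])/c['fy']])
    if fish:
        r=np.hypot(*x); d=np.array([*(x/max(r,1e-9)*np.sin(r)),np.cos(r)])
    else: d=np.array([*x,1.])
    d=c['R'].T@d
    return -c['R'].T@c['t'],d/np.linalg.norm(d)
def onz(c,uv,z,fish=False):
    o,d=ray(c,uv,fish); return o+d*(z-o[2])/d[2]
def proj(c,X,fish=False):
    p=c['R']@np.asarray(X)+c['t']
    if fish:
        r=np.hypot(p[0],p[1]);t=np.arctan2(r,p[2]);q=p[:2]/r*t
    else: q=p[:2]/p[2]
    return np.array([q[0]*c['fx']+c['cx'],q[1]*c['fy']+c['cy']])
def meet(rays):
    A=0;b=0
    for o,d in rays:
        P=np.eye(3)-np.outer(d,d);A=A+P;b=b+P@o
    return np.linalg.solve(A,b)
def delta(pos,R):
    o=readout.get_obs();R0=Rn.from_quat(o['tool_rot'])
    return np.round(R0.inv().apply(np.asarray(pos)-o['eef_pos'])*1000,1),np.round((R0.inv()*R).as_rotvec(),4)
def down(yaw):  # tool z down, tool y at world angle yaw
    y=np.array([np.cos(yaw),np.sin(yaw),0]);z=np.array([0,0,-1.])
    return Rn.from_matrix(np.c_[np.cross(y,z),y,z])
E
python3 - <<'E'
from h import *
ct,cs=get_calibration('top'),get_calibration('scene')
im=cv2.imread('pics/top0.png');hsv=cv2.cvtColor(im,cv2.COLOR_BGR2HSV)
m=(hsv[:,:,1]<60).astype(np.uint8)
def comp(x0,y0,x1,y1):
    k=np.zeros_like(m);k[y0:y1,x0:x1]=m[y0:y1,x0:x1]
    cn=max(cv2.findContours(k,cv2.RETR_EXTERNAL,cv2.CHAIN_APPROX_NONE)[0],key=cv2.contourArea)
    return cn
for n,b,z in(('stud',(400,210,425,232),.03),('block',(280,210,345,280),.025),('gauge',(195,255,245,295),.01),('sq',(405,262,425,280),.044)):
    cn=comp(*b);r=cv2.minAreaRect(cn);box=cv2.boxPoints(r)
    print(n,np.round(r[0],1),np.round(r[1],1),'c',onz(ct,r[0],z).round(4))
    P=np.array([onz(ct,p,z)[:2] for p in box]);print(P.round(4).tolist())
print('stud 2view',meet([ray(ct,(412,221)),ray(cs,(220,233))]).round(4))
print('grip 2view',meet([ray(ct,(212,272)),ray(cs,(442,231))]).round(4))
print('pocket',onz(ct,(307,256),.025).round(4))
big=cv2.hconcat([cv2.resize(im[235:305,180:260],None,fx=5,fy=5,interpolation=cv2.INTER_CUBIC),cv2.resize(cv2.imread('pics/scene0.png')[215:285,400:480],None,fx=5,fy=5,interpolation=cv2.INTER_CUBIC)])
cv2.imwrite('pics/g.png',big)
E
```

```text
stud [411.5 221.5] [11. 11.] c [ 0.6136 -0.236   0.03  ]
[[0.6298, -0.2203], [0.63, -0.2524], [0.5975, -0.2517], [0.5974, -0.2197]]
block [311.1 244.7] [29.8 52.1] c [0.5452 0.0554 0.025 ]
[[0.4922, 0.1239], [0.6328, 0.0663], [0.5987, -0.0138], [0.4589, 0.0447]]
gauge [217.6 274.8] [15.4 36.5] c [0.4583 0.3256 0.01  ]
[[0.4583, 0.3828], [0.4994, 0.2866], [0.4582, 0.2684], [0.4174, 0.3643]]
sq [415. 271.] [10. 10.] c [ 0.4682 -0.2409  0.044 ]
[[0.4825, -0.2269], [0.4826, -0.2555], [0.454, -0.2548], [0.454, -0.2264]]
stud 2view [ 0.6153 -0.2371  0.0212]
grip 2view [0.4566 0.3202 0.1244]
pocket [0.5123 0.0671 0.025 ]
```

View pics/g.png

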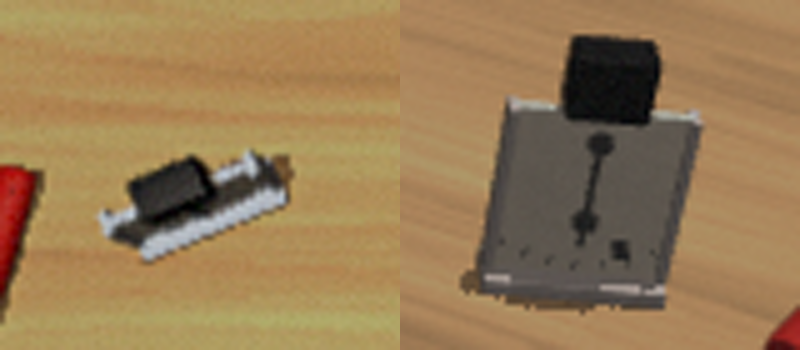

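The gauge crop shows the grip in black. The marker tab, at (620,250), is to the right of the bob, on the world +y side. The foot runs at about -67° in world. Next I go above the stud for a close look.

Run:
```python
from h import *
print(delta((.615,-.237,.23),down(-.37)))
from workcell import bot; print([x for x in dir(bot) if x[0]!='_'])
```

```text
(array([498.7, -68.5,  73.2]), array([-1.80e-03, -8.00e-04, -8.56e-01]))
['Unreachable', 'tips_ahead']
```

Emit:
send_rows:
  moves:
    - [[499, -68, 73], [0, 0, -0.856], 85]
    - [[499, -68, 73], [0, 0, -0.856], 85]
    - [[499, -68, 73], [0, 0, -0.856], 85]
    - [[499, -68, 73], [0, 0, -0.856], 85]
    - [[499, -68, 73], [0, 0, -0.856], 85]
    - [[499, -68, 73], [0, 0, -0.856], 85]
    - [[499, -68, 73], [0, 0, -0.856], 85]
    - [[499, -68, 73], [0, 0, -0.856], 85]
    - [[499, -68, 73], [0, 0, -0.856], 85]
    - [[499, -68, 73], [0, 0, -0.856], 85]
    - [[499, -68, 73], [0, 0, -0.856], 85]
    - [[499, -68, 73], [0, 0, -0.856], 85]

```text
clock: 1.1
eef_pos: [0.6089, -0.2401, 0.2305]
tool_rot: [0.825, 0.565, -0.0, -0.001]
ft_force: [0.9, -1.5, 0.7]
grip_width: 0.0848
```

Emit:
send_rows:
  moves:
    - [[0, 0, 0], [0, 0, 0], 85]

```text
clock: 1.18
eef_pos: [0.6137, -0.2353, 0.2267]
tool_rot: [0.823, 0.568, 0.0, -0.003]
ft_force: [-0.3, -0.3, -0.7]
grip_width: 0.0848
```

Run:
```python
from h import *
o=readout.get_obs();print(o['clock'],o['eef_pos'],np.abs(o['joint_vel']).max(),o['joint_pos'].round(2))
c=get_calibration('wrist');im=camera('wrist')[:,:,::-1];cv2.imwrite('pics/w1.png',im)
print(delta((.615,-.237,.23),down(-.37)),proj(c,(.6145,-.2365,.03),True),-c['R'].T@c['t'],c['fx'])
```

```text
1.1833 [ 0.61367569 -0.23528787  0.22671997] 0.06103561944983975 [-0.37  0.6   0.35  1.32  0.    1.57]
(array([ 1.1,  3.6, -2.9]), array([-0.0062, -0.002 ,  0.0059])) [328.75191694 232.83650052] [ 0.63971626 -0.16595018  0.29809885] 371.64829954431775
```

View pics/w1.png

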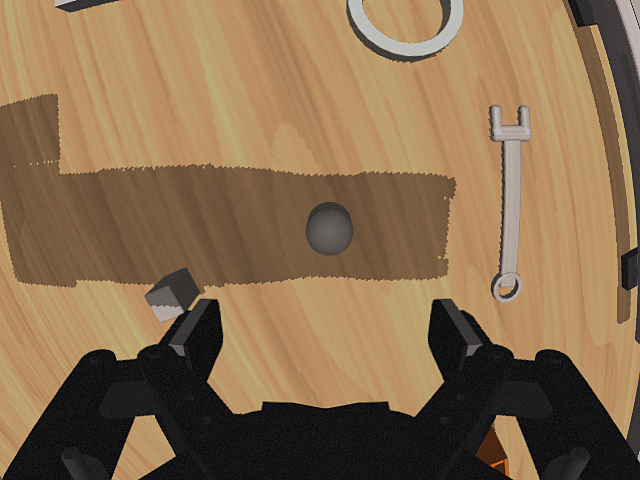

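The stud is in plain view at (329,228), with the open fingers below it. I'll correct from its bounding box.

```bash
cat >> h.py <<'E'
def studbox(c,p,z0=0.):
    a=np.linspace(0,2*np.pi,60);pts=[]
    for h,r in[(0,18)]+[(26+18*np.sin(t),18*np.cos(t)) for t in np.linspace(0,1.5,12)]:
        for t in a: pts.append(proj(c,(p[0]+r*.001*np.cos(t),p[1]+r*.001*np.sin(t),z0+h*.001),True))
    pts=np.array(pts);return (pts.min(0)+pts.max(0))/2,pts.max(0)-pts.min(0)
E
python3 - <<'E'
from h import *
c=get_calibration('wrist');im=cv2.imread('pics/w1.png');hsv=cv2.cvtColor(im,cv2.COLOR_BGR2HSV)
k=np.zeros(im.shape[:2],np.uint8);k[180:275,270:390]=(hsv[180:275,270:390,1]<70)
k=cv2.morphologyEx(k,cv2.MORPH_OPEN,np.ones((5,5)))
x,y,w,h=cv2.boundingRect(k);m=np.array([x+(w-1)/2,y+(h-1)/2]);print(m,w,h)
p=np.array([.6145,-.2365])
for _ in range(3):
    b,s=studbox(c,p);p=p+(onz(c,m,.02,True)-onz(c,b,.02,True))[:2]
print(p,b,s)
print(delta((*p,.083),down(-.37)))
E
```

```text
[329. 228.] 47 53
[ 0.61184745 -0.23799829] [329.00075039 227.99885669] [47.29623598 53.36288572]
(array([ -1.3,   1.9, 144.1]), array([-0.0062, -0.002 ,  0.0059]))
```

Emit:
send_rows:
  moves:
    - [[-1.3, 2, 50], [-0.006, -0.002, 0.006], 85]
    - [[-1.3, 2, 90], [-0.006, -0.002, 0.006], 85]
    - [[-1.3, 2, 120], [-0.006, -0.002, 0.006], 85]
    - [[-1.3, 2, 138], [-0.006, -0.002, 0.006], 70]
    - [[-1.3, 2, 144], [-0.006, -0.002, 0.006], 60]
    - [[-1.3, 2, 144], [-0.006, -0.002, 0.006], 48]
    - [[-1.3, 2, 144], [-0.006, -0.002, 0.006], 30]
    - [[-1.3, 2, 144], [-0.006, -0.002, 0.006], 20]
    - [[-1.3, 2, 144], [-0.006, -0.002, 0.006], 20]
    - [[-1.3, 2, 144], [-0.006, -0.002, 0.006], 20]
    - [[-1.3, 2, 144], [-0.006, -0.002, 0.006], 20]
    - [[-1.3, 2, 144], [-0.006, -0.002, 0.006], 20]

```text
clock: 2.23
eef_pos: [0.613, -0.2386, 0.0851]
tool_rot: [0.825, 0.565, 0.001, 0.002]
ft_force: [-0.1, -1.6, 5.4]
grip_width: 0.0338
```

Run:
```python
from h import *
o=readout.get_obs();print(o['clock'],o['eef_pos'],o['ft_force'],o['grip_width'])
b=np.array([.5452,.0554]);a=np.array([-.925,.38]);p=b+.036*a/np.hypot(*a);print(p,np.degrees(np.arctan2(.38,-.925)))
print(delta((.6118,-.238,.2),down(-.37)),delta((p[0]+.0,p[1]-.0,.2),down(.13)))
```

```text
2.2333 [ 0.61295645 -0.23864485  0.0851449 ] [-0.0534537  -1.60758823  5.38734872] 0.03377539198870675
[0.51190042 0.06907983] 157.66661156223665
(array([ 1.000e-01, -9.000e-01, -1.149e+02]), array([ 0.0033,  0.0004, -0.0002])) (array([ 250.3, -205.2, -115.6]), array([ 0.0032,  0.0012, -0.5002]))
```

Emit:
send_rows:
  moves:
    - [[0, 0, -10], [0, 0, 0], 20]
    - [[0, 0, -30], [0, 0, 0], 20]
    - [[0, 0, -60], [0, 0, 0], 20]
    - [[0, 0, -90], [0, 0, 0], 20]
    - [[0, 0, -110], [0, 0, 0], 20]
    - [[0, 0, -115], [0, 0, 0], 20]
    - [[0, 0, -115], [0, 0, 0], 20]

```text
clock: 2.82
eef_pos: [0.6135, -0.2387, 0.2024]
tool_rot: [0.825, 0.565, 0.002, 0.003]
ft_force: [-0.6, 0.3, -3.6]
grip_width: 0.0341
```

Run:
```python
from h import *
o=readout.get_obs();print(o['clock'],o['eef_pos'],o['ft_force'],o['grip_width'])
im=camera('wrist')[:,:,::-1];cv2.imwrite('pics/w2.png',im)
```

```text
2.8167 [ 0.61347611 -0.23865833  0.20235603] [-0.5851375   0.32346275 -3.59893767] 0.03407288946585946
```

View pics/w2.png

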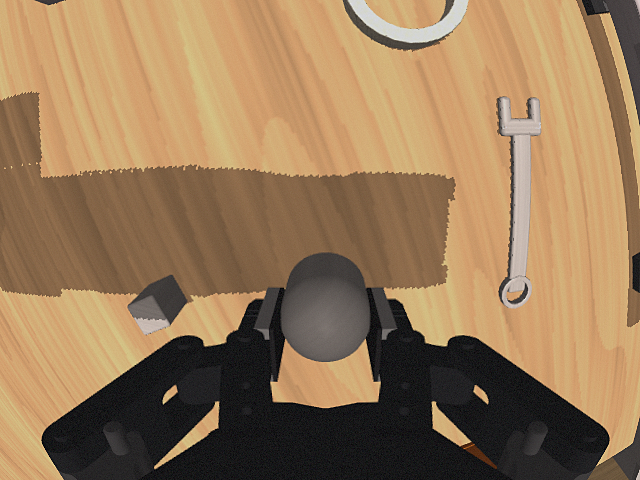

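The stud is held upright at about (326,310) between the pads. Next is going above the pocket.

Emit:
send_rows:
  moves:
    - [[250, -205, -40], [0, 0, -0.5], 20]
    - [[250, -205, -40], [0, 0, -0.5], 20]
    - [[250, -205, -40], [0, 0, -0.5], 20]
    - [[250, -205, -40], [0, 0, -0.5], 20]
    - [[250, -205, -40], [0, 0, -0.5], 20]
    - [[250, -205, -40], [0, 0, -0.5], 20]
    - [[250, -205, -40], [0, 0, -0.5], 20]
    - [[250, -205, -40], [0, 0, -0.5], 20]
    - [[250, -205, -40], [0, 0, -0.5], 20]
    - [[250, -205, -40], [0, 0, -0.5], 20]
    - [[250, -205, -40], [0, 0, -0.5], 20]
    - [[250, -205, -40], [0, 0, -0.5], 20]

```text
clock: 3.87
eef_pos: [0.5113, 0.0681, 0.2379]
tool_rot: [0.66, 0.751, -0.001, 0.001]
ft_force: [1.8, 0.9, -2.6]
grip_width: 0.0337
```

Run:
```python
from h import *
o=readout.get_obs();print(o['clock'],o['eef_pos'],np.abs(o['joint_vel']).max(),o['ft_force'],o['grip_width'])
c=get_calibration('wrist');im=camera('wrist')[:,:,::-1];cv2.imwrite('pics/w3.png',im)
R=Rn.from_quat(o['tool_rot'])
print('proj pocket',proj(c,(.5119,.0691,.025),True),'stud head',proj(c,o['eef_pos']+R.apply([0,0,.059]),True))
cr=im[150:350,200:450];cv2.imwrite('pics/w3c.png',cv2.resize(cr,None,fx=3,fy=3,interpolation=cv2.INTER_CUBIC))
```

```text
3.8667 [0.51130487 0.06808992 0.2378565 ] 0.015711578524399368 [ 1.83043984  0.87600254 -2.62473894] 0.033680951213537764
proj pocket [326.0487042  223.85476017] stud head [324.94792038 323.44374719]
```

View pics/w3c.png

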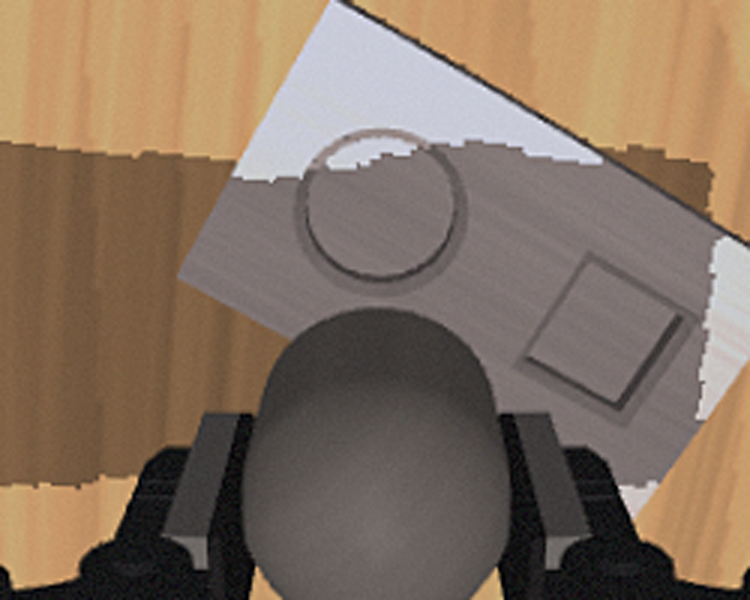

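Run:
```python
from h import *
o=readout.get_obs();c=get_calibration('wrist');R=Rn.from_quat(o['tool_rot'])
im=cv2.imread('pics/w3.png');g=im.max(2)
print('pocket',onz(c,(327.2,220.7),.025,True),'cy',c['cy'])
print('col326',[(r,int(g[r,326])) for r in range(340,380,2)]);print('row310',[(x,int(g[310,x])) for x in list(range(276,292,2))+list(range(360,376,2))])
cam=R.inv().apply(-c['R'].T@c['t']-o['eef_pos']);print('cam in tool',cam)
for dx in(0,.0015,.003,.0045): print(dx,proj(c,o['eef_pos']+R.apply([dx,0,.059]),True))
print(delta((.5119,.0691,.13),down(.13)))
```

```text
pocket [0.51280276 0.07148877 0.025     ] cy 238.3477304721868
col326 [(340, 106), (342, 105), (344, 104), (346, 110), (348, 105), (350, 104), (352, 99), (354, 101), (356, 100), (358, 94), (360, 87), (362, 213), (364, 202), (366, 200), (368, 200), (370, 199), (372, 201), (374, 201), (376, 201), (378, 198)]
row310 [(276, 27), (278, 26), (280, 26), (282, 72), (284, 73), (286, 81), (288, 80), (290, 84), (360, 86), (362, 85), (364, 76), (366, 80), (368, 77), (370, 15), (372, 12), (374, 18)]
cam in tool [ 0.07445499  0.00017752 -0.0710635 ]
0 [324.99382014 323.5284523 ]
0.0015 [324.99231524 320.28414806]
0.003 [324.99080001 317.00775876]
0.0045 [324.98927461 313.6993229 ]
(array([  1.5,   0.4, 108.1]), array([ 0.0007,  0.0022, -0.0019]))
```

Run:
```python
from h import *
print(delta((.513,.068,.116),down(.13)))
```

```text
(array([  0.3,   1.4, 122.1]), array([ 0.0007,  0.0022, -0.0019]))
```

Emit:
send_rows:
  moves:
    - [[0.2, 1.4, 40], [0, 0.002, 0], 20]
    - [[0.2, 1.4, 75], [0, 0.002, 0], 20]
    - [[0.2, 1.4, 100], [0, 0.002, 0], 20]
    - [[0.2, 1.4, 115], [0, 0.002, 0], 20]
    - [[0.2, 1.4, 122], [0, 0.002, 0], 20]
    - [[0.2, 1.4, 122], [0, 0.002, 0], 20]
    - [[0.2, 1.4, 122], [0, 0.002, 0], 20]

```text
clock: 4.5
eef_pos: [0.5135, 0.0672, 0.1163]
tool_rot: [0.661, 0.75, 0.0, 0.0]
ft_force: [0.4, 1.0, -2.1]
grip_width: 0.0342
```

Run:
```python
from h import *
o=readout.get_obs();print(o['clock'],o['eef_pos'],o['ft_force'],delta((.513,.068,.116),down(.13)))
c=get_calibration('wrist');im=camera('wrist')[:,:,::-1];cv2.imwrite('pics/w4.png',im)
print(proj(c,(.5128,.0715,.025),True))
cr=im[180:380,200:450];cv2.imwrite('pics/w4c.png',cv2.resize(cr,None,fx=3,fy=3,interpolation=cv2.INTER_CUBIC))
```

```text
4.5 [0.51353699 0.06724018 0.1163142 ] [ 0.40681023  0.97430561 -2.13400422] (array([ 0.8, -0.4,  0.3]), array([ 0.0008,  0.0001, -0.0033]))
[324.48198719 281.79020328]
```

View pics/w4c.png

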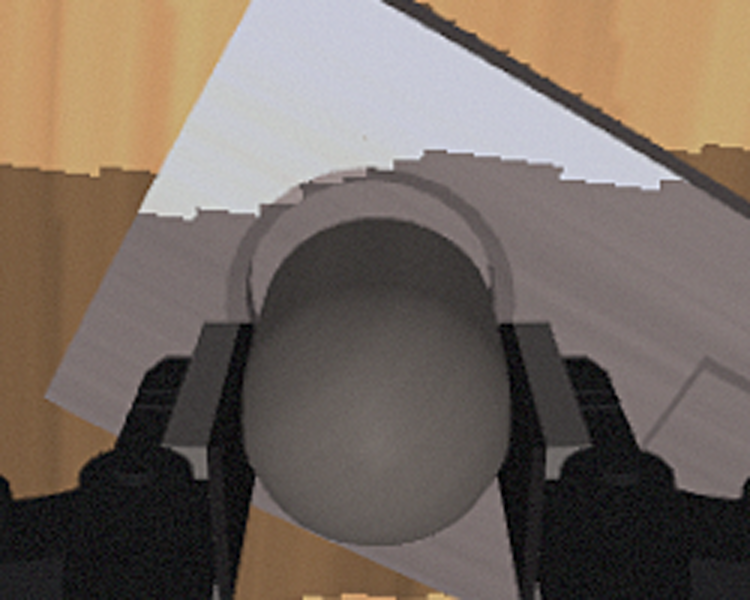

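Run:
```python
from h import *
c=get_calibration('wrist');o=readout.get_obs();R=Rn.from_quat(o['tool_rot'])
f=lambda u,v,z:R.inv().apply(onz(c,(200+u/3,180+v/3),z,True)-o['eef_pos'])*1000
print('rim front',f(369.5,167,.025),'bevel inner',f(370,185,.022),'base front',f(377,217,.0312))
print('rim L,R',f(226,310,.025),f(513,310,.025))
```

```text
rim front [26.89799002 -0.82827085 92.07934184] bevel inner [23.09913238 -0.774372   95.08001968] base front [20.95987372  0.31172697 85.88314524]
rim L,R [  3.05947396 -23.87949293  92.02190189] [ 3.03007967 22.10893458 92.14307921]
```

The stud sits about 1.1 mm to the right of the pocket's middle: the rim spans 226 to 513, the stud is centred at 377. Fore and aft agree within 0.5 mm. I correct and lower.

Emit:
send_rows:
  moves:
    - [[0.5, -1.1, 1], [0, 0, 0], 20]
    - [[0.5, -1.1, 1], [0, 0, 0], 20]
    - [[0.5, -1.1, 4], [0, 0, 0], 20]
    - [[0.5, -1.1, 7], [0, 0, 0], 20]
    - [[0.5, -1.1, 10], [0, 0, 0], 20]
    - [[0.5, -1.1, 12], [0, 0, 0], 20]
    - [[0.5, -1.1, 14], [0, 0, 0], 20]
    - [[0.5, -1.1, 15], [0, 0, 0], 20]
    - [[0.5, -1.1, 15], [0, 0, 0], 20]

```text
clock: 5.3
eef_pos: [0.5127, 0.0679, 0.1016]
tool_rot: [0.661, 0.751, 0.001, 0.001]
ft_force: [-0.9, -0.2, -2.6]
grip_width: 0.0341
```

Emit:
send_rows:
  moves:
    - [[0, 0, 1], [0, 0, 0], 20]
    - [[0, 0, 1.5], [0, 0, 0], 20]
    - [[0, 0, 2], [0, 0, 0], 20]
    - [[0, 0, 2], [0, 0, 0], 20]

```text
clock: 5.63
eef_pos: [0.5128, 0.0679, 0.1001]
tool_rot: [0.661, 0.751, 0.001, 0.001]
ft_force: [-1.1, 0.1, 1.7]
grip_width: 0.0338
```

It touches the floor at the right height. Release, then rise.

Emit:
send_rows:
  moves:
    - [[0, 0, 0], [0, 0, 0], 45]
    - [[0, 0, 0], [0, 0, 0], 55]
    - [[0, 0, 0], [0, 0, 0], 70]
    - [[0, 0, 0], [0, 0, 0], 70]
    - [[0, 0, -15], [0, 0, 0], 80]
    - [[0, 0, -50], [0, 0, 0], 85]
    - [[0, 0, -90], [0, 0, 0], 85]
    - [[0, 0, -130], [0, 0, 0], 85]
    - [[0, 0, -140], [0, 0, 0], 85]
    - [[0, 0, -140], [0, 0, 0], 85]
    - [[0, 0, -140], [0, 0, 0], 85]

```text
clock: 6.55
eef_pos: [0.5128, 0.0679, 0.2406]
tool_rot: [0.661, 0.751, 0.001, 0.001]
ft_force: [0.4, 0.8, -0.7]
grip_width: 0.0848
```

Run:
```python
from h import *
o=readout.get_obs();print(o['clock'],o['eef_pos'],o['ft_force'],np.abs(o['joint_vel']).max())
c=get_calibration('wrist');im=camera('wrist')[:,:,::-1];cv2.imwrite('pics/w5.png',im)
cr=im[150:320,200:450];cv2.imwrite('pics/w5c.png',cv2.resize(cr,None,fx=3,fy=3,interpolation=cv2.INTER_CUBIC))
print(delta((.458,.3226,.28),down(.40)))
```

```text
6.55 [0.51276861 0.06788638 0.24057894] [ 0.43152345  0.75820071 -0.67674834] 0.0503476685242289
(array([259.6, -21.2, -40.9]), array([ 9.000e-04,  2.000e-04, -2.729e-01]))
```

View pics/w5c.png

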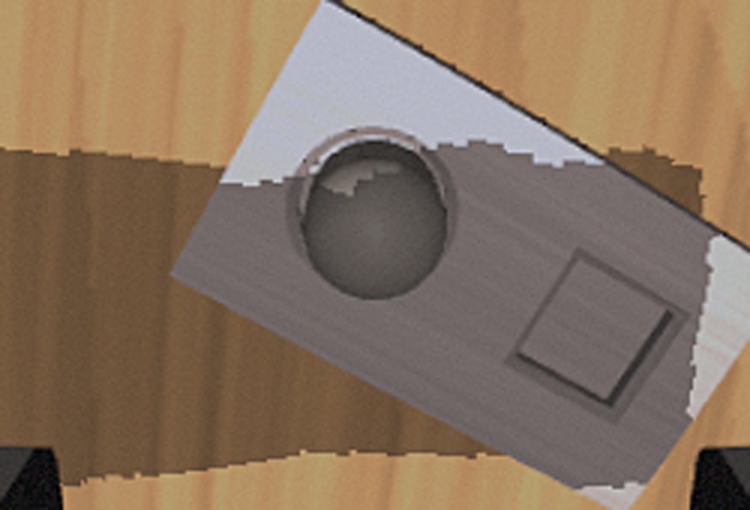

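The stud is seated: its head at (375,220) is centred in the rim. Now the gauge.

Emit:
send_rows:
  moves:
    - [[260, -21, -60], [0, 0, -0.273], 85]
    - [[260, -21, -60], [0, 0, -0.273], 85]
    - [[260, -21, -60], [0, 0, -0.273], 85]
    - [[260, -21, -60], [0, 0, -0.273], 85]
    - [[260, -21, -60], [0, 0, -0.273], 85]
    - [[260, -21, -60], [0, 0, -0.273], 85]
    - [[260, -21, -60], [0, 0, -0.273], 85]
    - [[260, -21, -60], [0, 0, -0.273], 85]
    - [[260, -21, -60], [0, 0, -0.273], 85]
    - [[260, -21, -60], [0, 0, -0.273], 85]

```text
clock: 7.43
eef_pos: [0.4576, 0.3221, 0.2969]
tool_rot: [0.553, 0.833, -0.002, -0.0]
ft_force: [0.5, -0.6, -0.1]
grip_width: 0.0851
```

Run:
```python
from h import *
o=readout.get_obs();print(o['clock'],o['eef_pos'],o['ft_force'],np.abs(o['joint_vel']).max())
c=get_calibration('wrist');im=camera('wrist')[:,:,::-1];cv2.imwrite('pics/w6.png',im)
print(proj(c,(.458,.3226,.14),True),proj(c,(.458,.3226,.0),True))
cr=im[150:400,200:450];cv2.imwrite('pics/w6c.png',cv2.resize(cr,None,fx=2.4,fy=2.4,interpolation=cv2.INTER_CUBIC))
np.savez('w6',**c,pos=o['eef_pos'],q=o['tool_rot'])
```

```text
7.4333 [0.45756429 0.32209419 0.29693375] [ 0.48741702 -0.60215124 -0.11344277] 0.024251789321765832
[326.28045436 246.7013573 ] [326.44450325 203.69090929]
```

View pics/w6c.png

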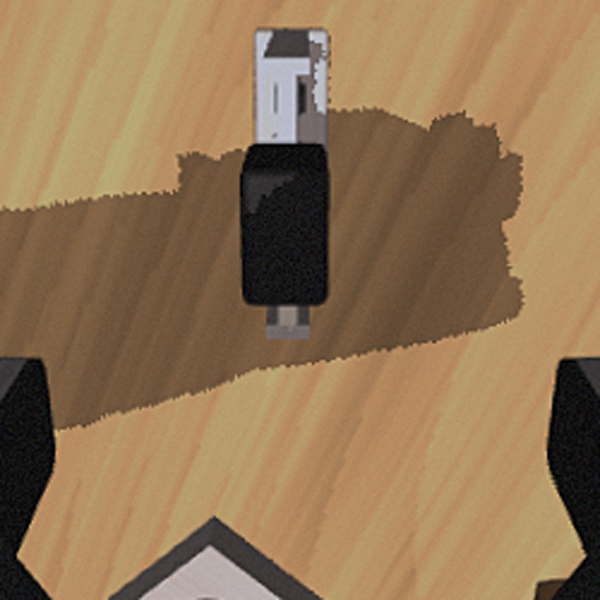

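Run:
```python
from h import *
c=dict(np.load('w6.npz'));R=Rn.from_quat(c['q'])
f=lambda u,v,z:R.inv().apply(onz(c,(200+u/2.4,150+v/2.4),z,True)-c['pos'])*1000
for n,a in(('foot front L(x=45)',(255,29,.01)),('foot front R',(330,29,.01)),('grip near L (x=-20)',(244,303,.14)),('grip near R',(326,303,.14)),('grip far top? L (x=20)',(245,146,.14)),('far bottom',(245,146,.104)),('grip mid L',(241,190,.14)),('grip mid R',(328,190,.14))): print(n,f(*a).round(1))
print(delta((.458,.3226,.28),down(.40)))
# head estimate in w5
```

```text
foot front L(x=45) [ 43.8 -17.9 286.9]
foot front R [ 43.8  12.2 286.8]
grip near L (x=-20) [-20.1 -15.2 157. ]
grip near R [-20.    7.5 156.9]
grip far top? L (x=20) [ 24.2 -14.1 156.9]
far bottom [ 16.3 -16.4 193. ]
grip mid L [ 12.3 -15.4 157. ]
grip mid R [ 12.3   7.7 156.9]
(array([ 0.8,  0.5, 17.3]), array([-0.0027,  0.0015, -0.0012]))
```

The gauge is straight under the tool, offset about -3.5 mm in tool y and already aligned. Descend and grip.

Emit:
send_rows:
  moves:
    - [[-0.5, -3.5, 35], [-0.003, 0.0015, 0], 85]
    - [[-0.5, -3.5, 65], [-0.003, 0.0015, 0], 85]
    - [[-0.5, -3.5, 95], [-0.003, 0.0015, 0], 85]
    - [[-0.5, -3.5, 113], [-0.003, 0.0015, 0], 80]
    - [[-0.5, -3.5, 121], [-0.003, 0.0015, 0], 65]
    - [[-0.5, -3.5, 121], [-0.003, 0.0015, 0], 45]
    - [[-0.5, -3.5, 121], [-0.003, 0.0015, 0], 32]
    - [[-0.5, -3.5, 121], [-0.003, 0.0015, 0], 26]
    - [[-0.5, -3.5, 121], [-0.003, 0.0015, 0], 20]
    - [[-0.5, -3.5, 121], [-0.003, 0.0015, 0], 10]
    - [[-0.5, -3.5, 121], [-0.003, 0.0015, 0], 10]
    - [[-0.5, -3.5, 121], [-0.003, 0.0015, 0], 10]

```text
clock: 8.48
eef_pos: [0.4551, 0.3199, 0.1781]
tool_rot: [0.553, 0.833, 0.001, 0.001]
ft_force: [-2.3, -1.6, 7.2]
grip_width: 0.0234
```

Emit:
send_rows:
  moves:
    - [[0, 0, 0], [0, 0, 0], 10]
    - [[0, 0, 0], [0, 0, 0], 10]
    - [[0, 0, 0], [0, 0, 0], 10]

```text
clock: 8.73
eef_pos: [0.4552, 0.32, 0.1782]
tool_rot: [0.553, 0.833, 0.001, 0.001]
ft_force: [0.2, -0.2, 0.2]
grip_width: 0.0231
```

Run:
```python
from h import *
o=readout.get_obs();print(o['clock'],o['eef_pos'],o['ft_force'],o['grip_width'],Rn.from_quat(o['tool_rot']).as_matrix().round(4))
c=get_calibration('wrist');print(c['cx'],c['cy'])
```

```text
8.7333 [0.4551552  0.31995753 0.17816701] [ 0.21108963 -0.19290305  0.23972489] 0.02312941566353476 [[-3.885e-01  9.214e-01  2.900e-03]
 [ 9.214e-01  3.885e-01  1.400e-03]
 [ 2.000e-04  3.200e-03 -1.000e+00]]
325.0425824646371 238.3477304721868
```

Gripped. I lift it and bring it nearer the scene camera to read the tab's angle.

Run:
```python
from h import *
print(delta((.58,.28,.42),down(.40)))
c=get_calibration('scene');print(-c['R'].T@c['t'])
```

```text
(array([ -85.3,  100.3, -241.5]), array([ 0.0032, -0.0002, -0.001 ]))
[1.37199063 0.48797929 0.67715827]
```

Emit:
send_rows:
  moves:
    - [[0, 0, -8], [0, 0, 0], 10]
    - [[0, 0, -30], [0, 0, 0], 10]
    - [[-20, 25, -60], [0, 0, 0], 10]
    - [[-35, 45, -90], [0, 0, 0], 10]
    - [[-50, 60, -125], [0, 0, 0], 10]
    - [[-65, 75, -160], [0, 0, 0], 10]
    - [[-75, 90, -195], [0, 0, 0], 10]
    - [[-82, 97, -225], [0, 0, 0], 10]
    - [[-85, 100, -238], [0, 0, 0], 10]
    - [[-85, 100, -241], [0.003, 0, 0], 10]
    - [[-85, 100, -241], [0.003, 0, 0], 10]

```text
clock: 9.65
eef_pos: [0.58, 0.2802, 0.4198]
tool_rot: [0.553, 0.833, 0.001, 0.0]
ft_force: [-0.0, 0.2, -4.1]
grip_width: 0.0234
```

Emit:
send_rows:
  moves:
    - [[0, 0, 0], [0, 0, 0], 10]
    - [[0, 0, 0], [0, 0, 0], 10]
    - [[0, 0, 0], [0, 0, 0], 10]
    - [[0, 0, 0], [0, 0, 0], 10]
    - [[0, 0, 0], [0, 0, 0], 10]
    - [[0, 0, 0], [0, 0, 0], 10]
    - [[0, 0, 0], [0, 0, 0], 10]
    - [[0, 0, 0], [0, 0, 0], 10]
    - [[0, 0, 0], [0, 0, 0], 10]
    - [[0, 0, 0], [0, 0, 0], 10]
    - [[0, 0, 0], [0, 0, 0], 10]
    - [[0, 0, 0], [0, 0, 0], 10]

```text
clock: 10.65
eef_pos: [0.58, 0.2802, 0.4198]
tool_rot: [0.553, 0.833, 0.001, 0.0]
ft_force: [0.3, -0.1, -4.3]
grip_width: 0.0233
```

```bash
cat >> h.py <<'E'
def dial(L=.1782,n=4,name=None):
    """rectify the near dial face: returns picture, 4 px/mm, gauge y(tool x) to right, z up; centre col 200, sole row 600"""
    o=readout.get_obs();R=Rn.from_quat(o['tool_rot']);c=get_calibration('scene')
    im=np.mean([camera('scene')[:,:,::-1].astype(float) for _ in range(n)],0).astype(np.uint8)
    s=o['eef_pos']+R.apply([0,0,L])
    P=[(a,b) for a in(-.04,.04) for b in(.02,.1)]
    px=np.float32([proj(c,s+R.apply([a,.003,-b])) for a,b in P])
    q=np.float32([(200+a*4000,600-b*4000) for a,b in P])
    H=cv2.getPerspectiveTransform(px,q)
    return im,cv2.warpPerspective(im,H,(400,600),flags=cv2.INTER_CUBIC),H,o
E
python3 - <<'E'
from h import *
im,d,H,o=dial()
print(o['clock'],o['eef_pos'],o['ft_force'],o['grip_width'],np.abs(o['joint_vel']).max())
c=get_calibration('scene');u=proj(c,o['eef_pos']-[0,0,.1]).astype(int);print(u)
cr=im[u[1]-60:u[1]+60,u[0]-40:u[0]+40]
cv2.imwrite('pics/d1.png',cv2.hconcat([d,cv2.resize(cr,(400,600),interpolation=cv2.INTER_CUBIC)]))
cv2.imwrite('pics/d1raw.png',im)
E
```

```text
10.65 [0.57999802 0.28015986 0.41984426] [ 0.27387793 -0.12457566 -4.25270559] 0.023281143390614243 0.0019516833813054885
[421 169]
```

View pics/d1.png

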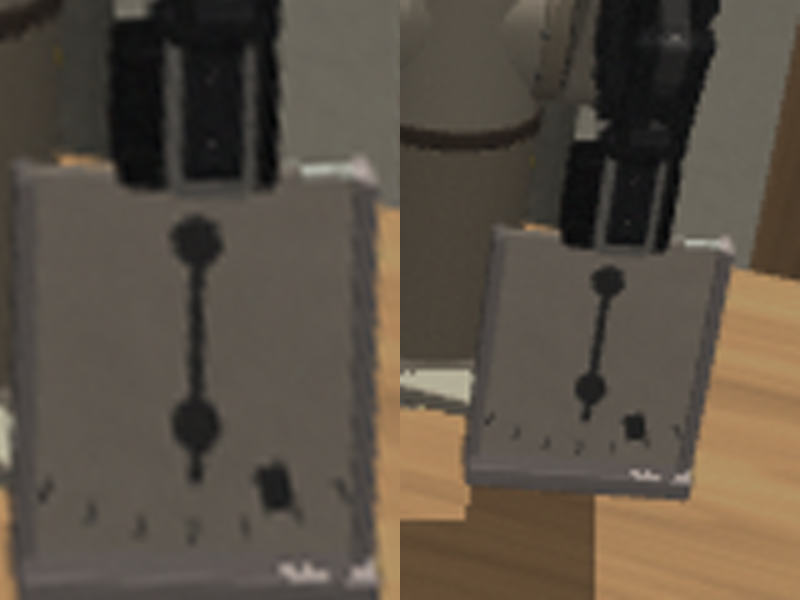

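The rectified dial shows the pivot at (197,240), the pointer plumb at column 196 and the tab at (275,487). That makes the mark about 0.31 rad. I'll take centroids.

```bash
cat >> h.py <<'E'
def cen(d,x0,y0,x1,y1,t=None):
    g=d[y0:y1,x0:x1].max(2).astype(float);t=t or (g.min()+np.median(g))/2
    w=np.clip(t-g,0,None);yy,xx=np.mgrid[y0:y1,x0:x1];return np.array([(w*xx).sum(),(w*yy).sum()])/w.sum()
E
python3 - <<'E'
from h import *
d=cv2.imread('pics/d1.png')[:,:400]
pv=cen(d,165,210,230,270);tb=cen(d,245,455,302,515);bob=cen(d,165,395,230,460)
ang=lambda a:np.arctan2(a[0]-pv[0],a[1]-pv[1])
print(pv,tb,bob,ang(tb),ang(bob),np.hypot(*(tb-pv))/4)
o=readout.get_obs()
h=np.array([.5124,.0708,.041])  # head centre
for th in(.30,.31):
    R=down(.40)*Rn.from_rotvec([0,-th,0])
    up=R.apply([0,0,-1]);tcp=h+up*(.018+.1782)
    print(th,tcp.round(4),delta(tcp+[0,0,.10],R),up)
E
```

```text
[197.07028254 243.13251087] [275.42578326 488.19895994] [196.7638962  425.63011342] 0.3094595043603351 -0.0016788496949003292 64.32201652312227
0.3 [0.4898 0.1242 0.2284] (array([-108.8, -143.7,   91.2]), array([ 0.0009, -0.3005, -0.0016])) [-0.11508099  0.27219214  0.95533649]
0.31 [0.4891 0.1259 0.2278] (array([-106.9, -143.7,   91.8]), array([ 0.0009, -0.3105, -0.0016])) [-0.11879543  0.28097761  0.95233357]
```

Run:
```python
from h import *
h=np.array([.5124,.0707,.041]);th=.31
R=down(.40)*Rn.from_rotvec([0,-th,0]);up=R.apply([0,0,-1]);tcp=h+up*(.018+.1782)
print(delta(tcp+up*.03,R))
```

```text
(array([ -97.9, -143.9,  163.2]), array([ 0.0009, -0.3105, -0.0016]))
```

Emit:
send_rows:
  moves:
    - [[-15, -25, 15], [0, -0.03, 0], 10]
    - [[-30, -50, 35], [0, -0.08, 0], 10]
    - [[-45, -75, 55], [0, -0.13, 0], 10]
    - [[-60, -95, 75], [0, -0.18, 0], 10]
    - [[-75, -115, 95], [0, -0.23, 0], 10]
    - [[-88, -130, 115], [0, -0.27, 0], 10]
    - [[-95, -140, 135], [0, -0.3, 0], 10]
    - [[-98, -144, 150], [0.001, -0.31, -0.0015], 10]
    - [[-98, -144, 160], [0.001, -0.31, -0.0015], 10]
    - [[-98, -144, 163], [0.001, -0.31, -0.0015], 10]
    - [[-98, -144, 163], [0.001, -0.31, -0.0015], 10]
    - [[-98, -144, 163], [0.001, -0.31, -0.0015], 10]

```text
clock: 11.85
eef_pos: [0.4864, 0.1347, 0.2575]
tool_rot: [0.546, 0.823, -0.084, 0.129]
ft_force: [0.5, 0.2, -2.7]
grip_width: 0.0231
```

Run:
```python
from h import *
h=np.array([.5124,.0707,.041]);th=.31
R=down(.40)*Rn.from_rotvec([0,-th,0]);up=R.apply([0,0,-1]);tcp=h+up*(.018+.1782)
im,d,H,o=dial(2)if 0 else dial(n=2)
print(o['clock'],o['eef_pos'],o['ft_force'],delta(tcp,R),np.abs(o['joint_vel']).max())
c=get_calibration('scene');u=proj(c,h+[0,0,.05]).astype(int);print(u,'head',proj(c,h),'sole',proj(c,o['eef_pos']+Rn.from_quat(o['tool_rot']).apply([0,0,.1782])),'crop org',u-[50,60])
cr=im[u[1]-60:u[1]+60,u[0]-50:u[0]+50]
w=camera('wrist')[:,:,::-1];cv2.imwrite('pics/w7.png',w)
cv2.imwrite('pics/d2.png',cv2.resize(cr,(500,600),interpolation=cv2.INTER_CUBIC));cv2.imwrite('pics/d2raw.png',im)
cv2.imwrite('pics/d2c.png',cv2.hconcat([cv2.imread('pics/d2.png'),cv2.resize(d,(300,450))[:, :] if 0 else cv2.copyMakeBorder(cv2.resize(d,(300,450)),0,150,0,0,cv2.BORDER_CONSTANT)]))
```

```text
11.85 [0.48642758 0.13474916 0.25754029] [ 0.54900499  0.24496117 -2.65452409] (array([ 0.3, -1.2, 31.3]), array([ 0.0025, -0.0007, -0.0008])) 0.01192179633977887
[337 224] head [336.21417099 241.25068666] sole [342.7920867  226.70059587] crop org [287 164]
```

View pics/d2c.png

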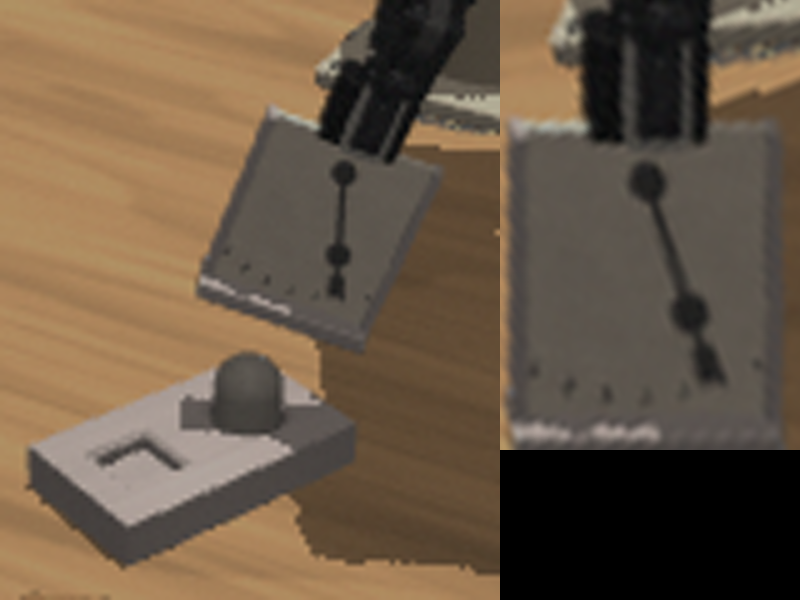

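The scene view shows the tilted gauge over the seated stud. The pointer points at the tab, and the head at crop (248,386) agrees with my prediction of (246,386). I lower gently.

Emit:
send_rows:
  moves:
    - [[0.3, -1.2, 8], [0.0025, -0.0007, 0], 10]
    - [[0.3, -1.2, 16], [0.0025, -0.0007, 0], 10]
    - [[0.3, -1.2, 22], [0.0025, -0.0007, 0], 10]
    - [[0.3, -1.2, 26], [0.0025, -0.0007, 0], 10]
    - [[0.3, -1.2, 28], [0.0025, -0.0007, 0], 10]
    - [[0.3, -1.2, 29], [0.0025, -0.0007, 0], 10]
    - [[0.3, -1.2, 29], [0.0025, -0.0007, 0], 10]
    - [[0.3, -1.2, 29], [0.0025, -0.0007, 0], 10]

```text
clock: 12.67
eef_pos: [0.4888, 0.1264, 0.2301]
tool_rot: [0.546, 0.823, -0.085, 0.129]
ft_force: [0.8, -0.1, -3.9]
grip_width: 0.0231
```

Emit:
send_rows:
  moves:
    - [[0, 0, 0.5], [0, 0, 0], 10]
    - [[0, 0, 1], [0, 0, 0], 10]
    - [[0, 0, 1], [0, 0, 0], 10]

```text
clock: 12.92
eef_pos: [0.489, 0.1262, 0.2293]
tool_rot: [0.546, 0.823, -0.085, 0.129]
ft_force: [0.0, 0.0, -3.9]
grip_width: 0.0231
```

Emit:
send_rows:
  moves:
    - [[0, 0, 0.5], [0, 0, 0], 10]
    - [[0, 0, 0.8], [0, 0, 0], 10]
    - [[0, 0, 0.8], [0, 0, 0], 10]

```text
clock: 13.17
eef_pos: [0.489, 0.126, 0.2285]
tool_rot: [0.546, 0.823, -0.085, 0.129]
ft_force: [-0.4, -0.2, -4.2]
grip_width: 0.0232
```

Emit:
send_rows:
  moves:
    - [[0, 0, 0.5], [0, 0, 0], 10]
    - [[0, 0, 0.6], [0, 0, 0], 10]
    - [[0, 0, 0.6], [0, 0, 0], 10]

```text
clock: 13.42
eef_pos: [0.4891, 0.1257, 0.2279]
tool_rot: [0.546, 0.823, -0.085, 0.129]
ft_force: [0.5, 0.3, -4.4]
grip_width: 0.0231
```

Emit:
send_rows:
  moves:
    - [[0, 0, 0.4], [0, 0, 0], 10]
    - [[0, 0, 0.4], [0, 0, 0], 10]

```text
clock: 13.58
eef_pos: [0.4892, 0.1257, 0.2276]
tool_rot: [0.546, 0.823, -0.085, 0.129]
ft_force: [-0.0, 0.2, -2.7]
grip_width: 0.0233
```

Possibly first contact; I go a little farther.

Emit:
send_rows:
  moves:
    - [[0, 0, 0.4], [0, 0, 0], 10]
    - [[0, 0, 0.4], [0, 0, 0], 10]
    - [[0, 0, 0.4], [0, 0, 0], 10]

```text
clock: 13.83
eef_pos: [0.4892, 0.1256, 0.2276]
tool_rot: [0.546, 0.823, -0.085, 0.129]
ft_force: [-0.7, 1.4, -0.9]
grip_width: 0.0231
```

Emit:
send_rows:
  moves:
    - [[0, 0, 0.4], [0, 0, 0], 10]
    - [[0, 0, 0.4], [0, 0, 0], 10]
    - [[0, 0, 0.4], [0, 0, 0], 10]
    - [[0, 0, 0.4], [0, 0, 0], 10]
    - [[0, 0, 0.4], [0, 0, 0], 10]
    - [[0, 0, 0.4], [0, 0, 0], 10]
    - [[0, 0, 0.4], [0, 0, 0], 10]
    - [[0, 0, 0.4], [0, 0, 0], 10]
    - [[0, 0, 0.4], [0, 0, 0], 10]
    - [[0, 0, 0.4], [0, 0, 0], 10]
    - [[0, 0, 0.4], [0, 0, 0], 10]
    - [[0, 0, 0.4], [0, 0, 0], 10]

```text
clock: 14.83
eef_pos: [0.4893, 0.1256, 0.2274]
tool_rot: [0.546, 0.823, -0.085, 0.129]
ft_force: [-4.1, 1.6, 5.4]
grip_width: 0.0235
```

Run:
```python
from h import *
im,d,H,o=dial(n=4);R=Rn.from_quat(o['tool_rot'])
print(o['clock'],o['eef_pos'],o['ft_force'],np.abs(o['joint_vel']).max(),'tilt',np.arccos(-R.as_matrix()[2,2]))
h=np.array([.5124,.0707,.041]);print('head in tool mm',R.inv().apply(h-o['eef_pos'])*1000)
pv=cen(d,165,210,230,270);bob=cen(d,210,375,300,455)
b=np.arctan2(*(bob-pv));tip=cen(d,235,450,310,525);print(pv,bob,b,tip,np.arctan2(*(tip-pv)),np.hypot(*(tip-pv))/4)
c=get_calibration('scene');u=np.array([337,224]);cr=im[u[1]-60:u[1]+60,u[0]-50:u[0]+50]
cv2.imwrite('pics/d3.png',cv2.hconcat([cv2.resize(cr,(400,600),interpolation=cv2.INTER_CUBIC)[:600],d]))
```

```text
14.8333 [0.48933311 0.12559043 0.22740377] [-4.1051177   1.56673537  5.40006883] 0.0022085037956212964 tilt 0.30998676224485733
head in tool mm [ 1.58714239e-01 -3.62169021e-01  1.95681499e+02]
[198.06716154 243.52209261] [252.45805875 417.59661566] 0.3028461852887581 [275.51548662 487.51553299] 0.3073605755468013 63.997579058448395
```

View pics/d3.png

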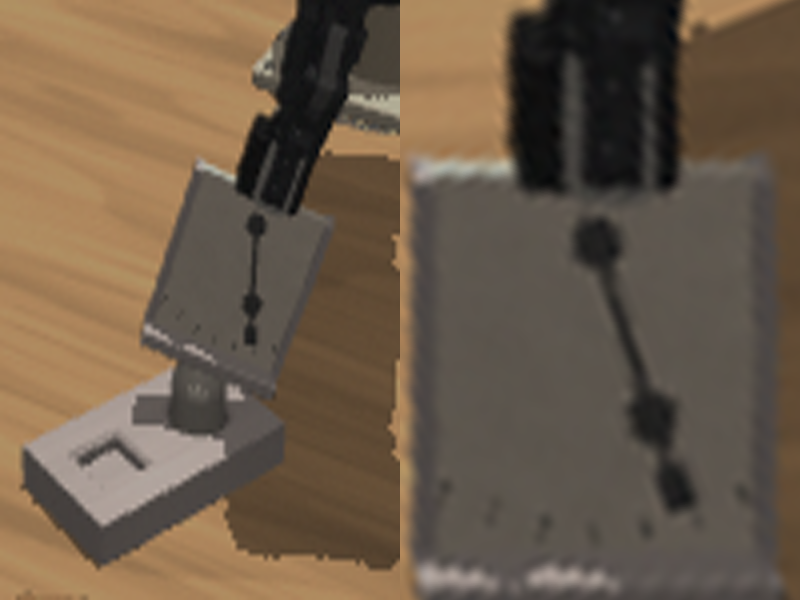

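The pointer reads 0.303 and the tab 0.307, with the sole standing on the head. The push has grown to about 10 N, so I ease it.

Emit:
send_rows:
  moves:
    - [[0, 0, -0.1], [0, 0, 0], 10]
    - [[0, 0, -0.1], [0, 0, 0], 10]
    - [[0, 0, -0.1], [0, 0, 0], 10]
    - [[0, 0, -0.1], [0, 0, 0], 10]
    - [[0, 0, -0.1], [0, 0, 0], 10]
    - [[0, 0, -0.1], [0, 0, 0], 10]

```text
clock: 15.53
eef_pos: [0.4893, 0.1256, 0.2275]
tool_rot: [0.546, 0.823, -0.085, 0.129]
ft_force: [-2.9, 0.9, 3.0]
grip_width: 0.0234
```

Emit:
send_rows:
  moves:
    - [[0, 0, -0.1], [0, 0, 0], 10]
    - [[0, 0, -0.1], [0, 0, 0], 10]
    - [[0, 0, -0.1], [0, 0, 0], 10]
    - [[0, 0, -0.1], [0, 0, 0], 10]
    - [[0, 0, -0.1], [0, 0, 0], 10]
    - [[0, 0, -0.1], [0, 0, 0], 10]
    - [[0, 0, -0.1], [0, 0, 0], 10]
    - [[0, 0, -0.1], [0, 0, 0], 10]

```text
clock: 16.2
eef_pos: [0.4893, 0.1256, 0.2274]
tool_rot: [0.546, 0.823, -0.085, 0.129]
ft_force: [-0.8, -0.1, 1.9]
grip_width: 0.0231
```

Run:
```python
from h import *
im,d,H,o=dial(n=12)
f=[];R=Rn.from_quat(o['tool_rot'])
o=readout.get_obs();print(o['clock'],o['eef_pos'],o['ft_force'],o['grip_width'],np.arccos(-R.as_matrix()[2,2]))
pv=cen(d,165,210,230,270);bob=cen(d,210,375,300,455);tip=cen(d,235,450,310,525);print(np.arctan2(*(bob-pv)),np.arctan2(*(tip-pv)))
```

```text
16.8 [0.48927664 0.12562352 0.22747853] [-1.81358269  0.46120378  1.24346658] 0.023270395096502902 0.3099742843074903
0.30495185271275216 0.3095131511304473
```

```bash
python3 -c "
from workcell import order;print(order.job_done())"
```

```text
the job is handed in; nothing more can be done
None
```

The stud is seated in the round pocket and released. The gauge is held by its grip, standing on the stud's head and tilted 0.31 rad. I handed the job in at about 17 s on the robot's clock.

- **Stud:** it met the pocket floor with its underside at 15.0 mm, as it should. A close look after release showed it centred in the rim.
- **Pointer:** in the last pictures it read 0.305 rad and the tab 0.310 rad, which agree within what I can measure. The arm's own tilt is 0.310 rad.
- **Contact:** the gauge presses on the head with about 5 N. I eased it from about 10 N before finishing. Nothing else was seen touching it.
- **Position on the head:** by my position estimates the sole's middle is within about 1 mm of the contact point. That is good to 1–2 mm, because the wrist and top cameras differed by 2–3 mm on the stud and pocket positions.

The finger opening read about 34 mm on the 36 mm stud, and about 23 mm on the 24 mm grip. Both grips held.

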